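# Screw home the ring nut of the sample cell

### The job

Take the plain steel bar out of the tool rack and use it, standing upright in the holes of the sample cell's ring nut, to turn the ring clockwise (seen from above) until its lug comes up against the stop block. The clamp bridge is in the way of turning it in one go, so work the bar along one side of the bridge, lift it out and move it back to a following hole for another swing. Leave the bar standing loose in a hole of the ring.

Things in the scene. Friction and masses are not known exactly. Their poses are not given: they have to be found in the camera images.
- cell: Fixed round pot, 144 mm wide, ring nut on top. Origin: on its axis at bench level; z up; front -x faces the robot; yaw within 20 deg. A flat clamp bridge (40 mm wide, 225 long along y, at z 93 to 105 mm, bolt heads to 119) crosses over the ring. An upright 12 mm bar in a hole can swing 58 deg either side of the front (-x) or of the rear. Stop block: outside the rim, 37 deg from -x towards +y.
- ring (a joint): Angle q of the ring in rad; grows clockwise seen from above (its front moves to the cell's +y). Starts at 0.3 to 0.65; hard stop at 3.0, where the 10 mm wide lug on its rim meets the stop block. Stays where it is left; turns with about 3 N at a hole. Holes lie at angles q + k * 45 deg (k whole), measured from the cell's -x towards its +y.
- ring_hole (a point): Mouth centre of one (k = 0) of the eight upright blind holes in the steel ring nut; it turns with the ring. Ring: 134 mm wide, coaxial with the cell, top 85 mm above the bench. Holes: square, 16 mm wide, open at the top, 29 mm deep (floor 56 mm above the bench), centred 50 mm from the cell's axis, 45 deg apart, sides radial.
- bar_mid (a point): Centre of the plain round steel bar, no handle: 12 mm thick, 130 long, 0.13 kg, foot tapered to 7 mm over 10 mm; z up along it. Stands loose, foot 15 mm above the bench, in one of 3 holes (35 deep, 15 wide, 70 apart) in a row (about along y, within 17 deg) of a fixed black rack block 60 x 230 x 50 mm. In the other holes: screwdrivers, handles 24 and 30 mm thick, no taller than the bar.

How it is judged (in metres and radians):
On the way, in this order (a step that is already met when the one before it is completed fails the run):
1. the bar stands in a hole of the ring and has turned the ring past 0.8 rad (horizontal distance between bar_mid and cell below 0.07 m and height (world z) of bar_mid between 0.105 and 0.138 m and angle between bar_mid's own z axis and vertical below 0.4 rad and value of joint ring above 0.8 rad), for 0.1 s.
2. the bar is lifted out of the ring with the ring short of 2.75 rad (height (world z) of bar_mid above 0.15 m and value of joint ring below 2.75 rad), for 0.05 s.
3. the bar stands in a hole of the ring again and has turned the ring past 2.8 rad (horizontal distance between bar_mid and cell below 0.07 m and height (world z) of bar_mid between 0.105 and 0.138 m and angle between bar_mid's own z axis and vertical below 0.4 rad and value of joint ring above 2.8 rad), for 0.1 s.
At the end, for the whole second after the job is handed in: The ring stands within 0.2 rad (11 degrees) of its stop (above 2.8), and the bar stands released in a hole of the ring: its centre 105 to 138 mm above the bench and within 75 mm of the cell's axis, leaning less than 0.4 rad (value of joint ring above 2.8 rad and horizontal distance between bar_mid and cell below 0.075 m and height (world z) of bar_mid between 0.105 and 0.138 m and angle between bar_mid's own z axis and vertical below 0.4 rad); the robot touches nothing.
It also fails if it takes over 48 s, if anything falls off the work surface, if the arm or the gripper's body presses on something with over 40 N, if the wrist force passes 120 N, or if a joint passes its speed limit or range.

### The arm

A 6-joint arm with a two-finger parallel gripper is mounted at the origin on the work surface. World frame = base frame: x ahead of the robot, y to its left, z up, the work surface at z = 0. Lengths are in mm, angles in rad, forces in N, time in s.
With the tool pointing down it reaches from about 425 to 925 mm from the base axis. Payload 12.5 kg.
Tool frame: the origin (TCP) lies on the centre line of the jaws, within the pads' length; the fingertips stand ahead of it and the grasp point (between the pads) lies 8 mm behind it (tcp_to_tips is the z of the fingertips in the tool frame, in mm); z points along the fingers, y is the line along which they close (so a half turn about z gives the same grasp; the last joint's range is limited). The gripper opens to 85 mm and grips with 20 to 120 N. Pads are 22 mm wide; open, the fingers measure 114 mm over their backs; the gripper's body (76 mm by 85 mm) begins 54 mm behind the grasp point. The pads swing forward as they close: fully open they stand 13 mm farther back than shut.
Start: joints at [1.004, 0.491, 1.559, -0, 1.092, -0.106], TCP at [277.903, 559.837, 212.727] pointing down, gripper open.
Joint ranges: [-3.1, 3.1], [-0.84, 2.19], [0.05, 2.79], [-1.13, 4.28], [0.06, 2.93], [-2.69, 2.69]. Speed limits (rad/s): [2.22, 2.22, 2.79, 3.14, 3.14, 3.14].

### API

Orientations are given as a rotation vector (axis times angle).
In Python, from plant import * gives the robot as it stands. The module is installed in compiled form; this text tells all that it offers.
- The arm moves only by the tool drive_tool, never from a script. Its argument "increments" is a list of rows, each an object of numbers: "tx", "ty", "tz": the shift along the tool's x, y, z in m; "ax", "ay", "az": the turn, a rotation vector about the tool's x, y, z in degrees; "hand": the finger opening in m, from 0 to 0.0854. A call has 1 to 10 rows; each row shifts and turns the commanded pose from where the row before left it, along the tool's axes as they then stand; what a row does not reach is not made up. A row lasts 1/12 s, in which the tool goes at most 41.7 mm and 7.16 degrees, less where a joint would pass 70% of its speed; a pose out of reach is approached as far as the arm can. A call with a gripper value outside its range is refused whole. The fingers move at their own pace and stop on an object; "squeeze" is the grip in N (left out, the last holds). Time passes only in rows, so rows that do not move let the fingers close. It gives the time, the measured TCP pose, the force, the opening and the grip force at its end, in the units of the state.
- get_obs(): the state, without advancing time (a new reading comes with each control period).
- grab_frame(name): name is "side" or "top"; returns a dict with "color" (480x640x3 uint8, red, green, blue), "mtx" (3x3 intrinsics, pixels), "camera_from_world" (4x4, takes a point from world to camera coordinates). Camera axes: x right, y down, z forward; pixel columns grow to the right and rows downward; lengths in mm; the calibration is good to about 2 mm. A picture is of the moment at which its call begins. There is no depth.
- sign_off(): hands the job in; it is judged then, once.
The state is a dict: "time": time; "joint_pos": joint angles; "dq": joint speeds; "joint_torque": joint torques, N m; "tool_pos": TCP position; "tool_rot": TCP orientation; "wrist_force": force on the tool from outside, world axes, zero at the start; "torque": the same for the moment, N m; "opening": finger opening in mm; "grip_force": force on a finger pad.
Only numpy, scipy, OpenCV 4.12 (cv2) and the standard library are available. Lean on these libraries where they do the work, as an engineer would, in place of code of your own. Each camera call takes 0.05 s, during which the arm holds its last target. There are 200 camera calls.

## Working session

There is one attempt and no reset: what is moved stays moved. The work goes in short steps, Python scripts to look and compute and a tool call to move; the robot and the scene stay as the last step left them, time stands still between calls to the robot, and variables do not carry over. Pictures are saved under pics/ and viewed, at most 10 in all, crops included, and the job is handed in when it is done.

Besides the shell and the picture viewer there is one more tool, called after "Call:" as a command line: name --argument value ..., lists and objects as JSON in quotes. drive_tool: Moves the arm, as the interface text tells. Its arguments: {"type":"object","properties":{"increments":{"type":"array"},"squeeze":{"type":"number"}},"required":["increments"]}

```bash
mkdir -p pics
cat > h.py <<'E'
from plant import *
import numpy as np, cv2
from scipy.spatial.transform import Rotation as R
def snap(n,f):
    d=grab_frame(n); cv2.imwrite('pics/'+f,d['color'][:,:,::-1]); 
    np.savez('pics/'+f+'.npz',K=d['mtx'],T=d['camera_from_world'],c=d['color']); return d
def ld(f):
    z=np.load('pics/'+f+'.npz'); return dict(mtx=z['K'],camera_from_world=z['T'],color=z['c'])
def ray(d,u,v):
    T=d['camera_from_world'];c=-T[:3,:3].T@T[:3,3]
    return c,T[:3,:3].T@np.linalg.inv(d['mtx'])@[u,v,1]
def onz(d,u,v,z):
    c,r=ray(d,u,v); return c+r*(z-c[2])/r[2]
def proj(d,p):
    T=d['camera_from_world'];q=d['mtx']@(T[:3,:3]@np.array(p)+T[:3,3]);return q[:2]/q[2]
E
python3 - <<'E'
from h import *
np.set_printoptions(precision=3,suppress=True)
o=get_obs();print(o)
for n in('side','top'):
    d=snap(n,n+'0.png');print(n,ray(d,320,240),d['mtx'][0,0])
E
```

```text
{'time': 0.0, 'joint_pos': array([ 1.004,  0.492,  1.559, -0.   ,  1.092, -0.106]), 'dq': array([ 0.   , -0.002, -0.   ,  0.   , -0.   ,  0.001]), 'joint_torque': array([ -0.002, -61.845, -26.159,  -0.   ,   0.004,   0.   ]), 'tool_pos': array([277.74 , 559.616, 212.126]), 'tool_rot': array([-0.717, -3.058,  0.002]), 'wrist_force': array([ 0.344, -0.5  , -0.11 ]), 'torque': array([ 0.033, -0.017, -0.013]), 'grip_force': 0.0, 'opening': 85.13789802743985}
side (array([ 466.21 , -389.979,  533.172]), array([ 0.091,  0.721, -0.687])) 449.72762346310225
top (array([ 454.749,   82.877, 1005.604]), array([ 0.098,  0.032, -0.995])) 597.1970468623832
```

View pics/top0.png

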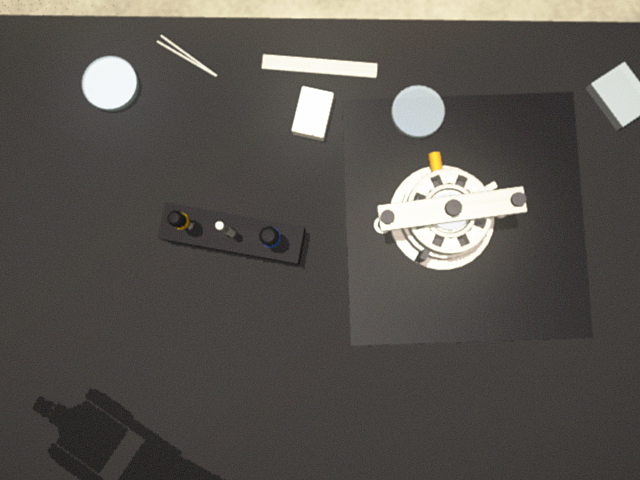

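View pics/side0.png

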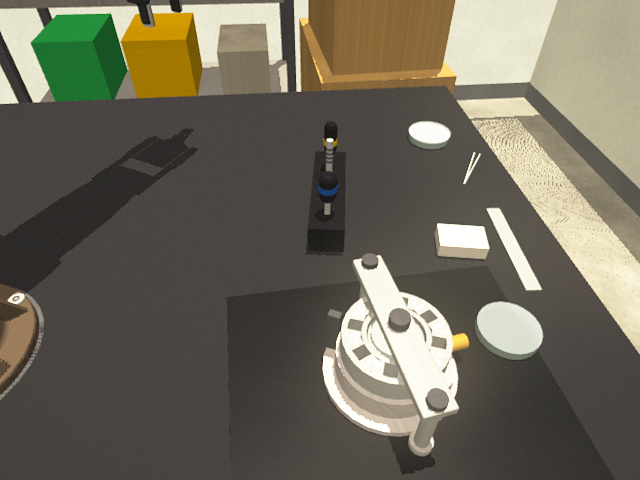

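The top view shows the bar's top at about (220,226) between two screwdrivers, with the rack running from (163,207) to (305,263). The bridge bolts are at (387,216), (453,207) and (518,199), the stop block is near (423,256), and the lug is near (490,186). The side view shows the same layout.

Run:
```python
from h import *
np.set_printoptions(precision=1,suppress=True)
d=ld('top0.png')
a=d['color'][140:280,365:535,::-1];b=d['color'][190:275,150:320,::-1]
a=cv2.resize(a,None,fx=3.5,fy=3.5,interpolation=cv2.INTER_CUBIC);cv2.imwrite('pics/c1.png',a)
g=cv2.cvtColor(d['color'],cv2.COLOR_RGB2GRAY)
def blob(m,lo,hi,box):
    x0,y0,x1,y1=box;n,_,st,ce=cv2.connectedComponentsWithStats(m[y0:y1,x0:x1].astype('uint8'))
    return [(ce[i]+[x0,y0],st[i][4]) for i in range(1,n) if lo<st[i][4]<hi]
print('bar top',[(c,A,onz(d,*c,145)) for c,A in blob(g>150,10,400,(205,210,240,245))])
for c,A in blob(g<110,25,400,(375,150,535,265)): print('dark',c,A,'z119',onz(d,*c,119),'z85',onz(d,*c,85))
s=ld('side0.png')
print(proj(s,onz(d,220,226,145)))
for uv in((163,207),(305,263)):print(onz(d,*uv,50))
```

```text
bar top [(array([218.9, 225. ]), np.int32(62), array([559.2, 258. , 145. ]))]
dark [435.4 178.5] 28 z119 [638.1 -60.7 119. ] z85 [645.1 -66.2  85. ]
dark [461.2 178.8] 36 z119 [638.2 -99.5 119. ] z85 [ 645.3 -106.5   85. ]
dark [479.4 221.6] 48 z119 [ 573.7 -126.2  119. ] z85 [ 578.2 -134.2   85. ]
[327.1 139.3]
[598.6 369.4  50. ]
[511.6 136.8  50. ]
```

View pics/c1.png

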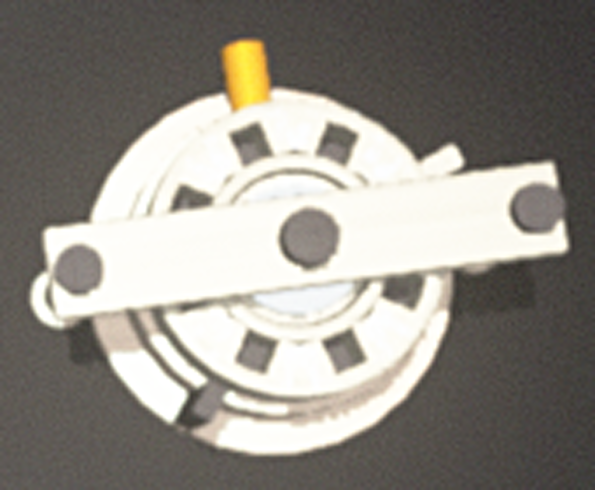

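The crop shows hole mouths at crop pixels (250,145), (341,143), (257,352), (345,350), and bolt heads at (79,268), (309,237), (538,207). The lug is at (442,160) and the stop at (203,405).

Run:
```python
from h import *
from scipy.optimize import least_squares
np.set_printoptions(precision=2,suppress=True)
d=ld('top0.png'); P=lambda u,v,z:onz(d,u/3.5+365-.36,v/3.5+140-.36,z)
B=[P(79,268,119),P(309,237,119),P(538,207,119)];print(B)
yaw=np.arctan2(*( (B[0]-B[2])[[1,0]]))-np.pi/2;print('yaw',np.degrees(yaw),np.linalg.norm(B[0]-B[2]))
H=np.array([P(*c,85) for c in((250,145),(341,143),(345,350),(257,352))])[:,:2]
# hole dir angle a: measured from -x towards +y => world angle = pi - a (+yaw)
al=np.radians(45)
def f(p):
    q=[]
    for h in H:
        w=np.arctan2(h[1]-p[1],h[0]-p[0]); a=np.pi-w+yaw; k=np.round((a-p[2])/al); t=np.pi+yaw-(p[2]+k*al)
        q+=[p[0]+50*np.cos(t)-h[0],p[1]+50*np.sin(t)-h[1]]
    return q
r=least_squares(f,[H[:,0].mean(),H[:,1].mean(),.45]);print(r.x,r.fun)
c=r.x[:2]
for n,p in dict(lug=P(442,160,80),stop=P(203,405,80)).items():print(n,np.degrees(np.pi-np.arctan2(p[1]-c[1],p[0]-c[0])+yaw)%360,np.linalg.norm(p[:2]-c))
```

```text
[array([579.63,  11.34, 119.  ]), array([594.58, -86.86, 119.  ]), array([ 609.1, -184.7,  119. ])]
yaw 8.550595987917829 198.24514181358273
[595.41 -88.58   0.52] [ 0.05 -1.03 -0.54  1.25 -0.05  0.15  0.54 -0.37]
lug 246.36240003192611 77.25470351663675
stop 38.94504911963052 81.9245043060931
```

```bash
cat >> h.py <<'E'
def togo(p):
    o=get_obs();M=R.from_rotvec(o['tool_rot']).as_matrix()
    print('t',o['time'],'pos',o['tool_pos'].round(1),'tooly',M[:2,1].round(3),'zaxis',M[:,2].round(3),'F',np.round(o['wrist_force'],1),'open',round(o['opening'],1))
    print('tool shift mm',(M.T@(np.array(p)-o['tool_pos'])).round(1));return M
E
python3 - <<'E'
from h import *
import plant
print([ (k,getattr(plant,k)) for k in dir(plant) if 'tip' in k.lower() or 'tcp' in k.lower()])
M=togo([559,258,212]); print(M.round(3))
d=ld('top0.png');g=cv2.cvtColor(d['color'],cv2.COLOR_RGB2GRAY)
# screwdriver tops
for uv in((177,218),(269,236)):print(onz(d,*uv,135).round(0))
E
```

```text
[('tcp_to_tips', 11.0)]
t 0.1 pos [277.8 559.6 212.2] tooly [0.445 0.896] zaxis [-0.001 -0.001 -1.   ] F [-0.6 -0.5  0. ] open 85.2
tool shift mm [-3.860e+02 -1.451e+02  3.000e-01]
[[-0.896  0.445 -0.001]
 [ 0.445  0.896 -0.001]
 [ 0.    -0.001 -1.   ]]
[570. 322. 135.]
[545. 186. 135.]
```

Call:
drive_tool --increments '[{"tx": -0.03,"ty": -0.011,"hand": 0.045},{"tx": -0.036,"ty": -0.0135},{"tx": -0.04,"ty": -0.015},{"tx": -0.04,"ty": -0.015},{"tx": -0.04,"ty": -0.015},{"tx": -0.04,"ty": -0.015},{"tx": -0.04,"ty": -0.015},{"tx": -0.04,"ty": -0.015},{"tx": -0.04,"ty": -0.015},{"tx": -0.04,"ty": -0.0155}]'

```text
schema error: expected keys tx, ty, tz, ax, ay, az, hand
```

Call:
drive_tool --increments '[{"az": -7},{"az": -7},{"az": -7},{}]'

```text
schema error: expected keys tx, ty, tz, ax, ay, az, hand
```

Run:
```python
from h import *
togo([559,257,107])
s=snap('side','s1.png');snap('top','t1.png')
cv2.imwrite('pics/c2.png',cv2.resize(s['color'][70:230,260:420,::-1],None,fx=3.5,fy=3.5,interpolation=cv2.INTER_CUBIC))
for z in(30,85,145):print(proj(s,[558,256,z]),((proj(s,[558,256,z])-[260,70])*3.5).round())
```

```text
t 0.1 pos [277.8 559.6 212.2] tooly [0.445 0.896] zaxis [-0.001 -0.001 -1.   ] F [-0.6 -0.5  0. ] open 85.2
tool shift mm [-386.5 -145.9  105.3]
[326.02307707 195.07957951] [231. 438.]
[326.59683318 169.87194099] [233. 350.]
[327.29002285 139.41705884] [236. 243.]
```

View pics/c2.png

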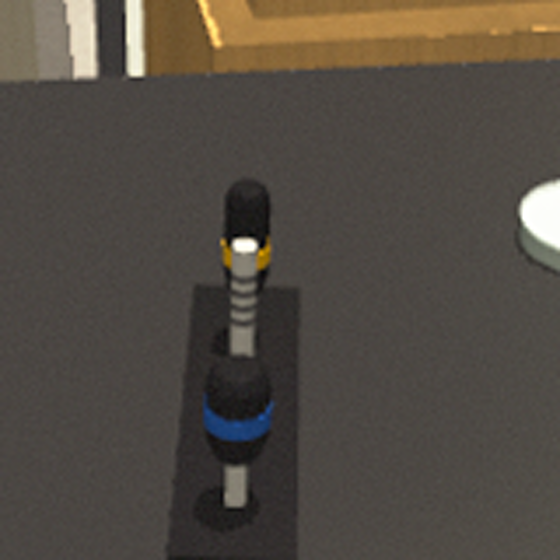

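The first move calls were refused because every row needs all the keys. The side crop shows the bar top at (246,245), about 4 mm further in +x than the top view gave, so I'll use x = 561.

Call:
drive_tool --increments '[{"tx": -0.03,"ty": -0.011,"tz": 0,"ax": 0,"ay": 0,"az": 0,"hand": 0.045},{"tx": -0.038,"ty": -0.014,"tz": 0,"ax": 0,"ay": 0,"az": 0,"hand": 0.045},{"tx": -0.039,"ty": -0.0145,"tz": 0,"ax": 0,"ay": 0,"az": 0,"hand": 0.045},{"tx": -0.039,"ty": -0.0145,"tz": 0,"ax": 0,"ay": 0,"az": 0,"hand": 0.045},{"tx": -0.039,"ty": -0.0145,"tz": 0,"ax": 0,"ay": 0,"az": 0,"hand": 0.045},{"tx": -0.039,"ty": -0.0145,"tz": 0,"ax": 0,"ay": 0,"az": 0,"hand": 0.045},{"tx": -0.039,"ty": -0.0145,"tz": 0,"ax": 0,"ay": 0,"az": 0,"hand": 0.045},{"tx": -0.039,"ty": -0.0145,"tz": 0,"ax": 0,"ay": 0,"az": 0,"hand": 0.045},{"tx": -0.039,"ty": -0.0145,"tz": 0,"ax": 0,"ay": 0,"az": 0,"hand": 0.045},{"tx": -0.039,"ty": -0.0145,"tz": 0,"ax": 0,"ay": 0,"az": 0,"hand": 0.045}]'

```text
time: 1.03
tool_pos: [556.7, 262.8, 212.7]
tool_rot: [-0.718, -3.058, -0.0]
wrist_force: [0.4, 1.6, -0.3]
opening: 45.1
grip_force: 0.0
```

Call:
drive_tool --increments '[{"tx": 0,"ty": 0,"tz": 0,"ax": 0,"ay": 0,"az": -7,"hand": 0.045},{"tx": 0,"ty": 0,"tz": 0,"ax": 0,"ay": 0,"az": -7,"hand": 0.045},{"tx": 0,"ty": 0,"tz": 0,"ax": 0,"ay": 0,"az": -7,"hand": 0.045},{"tx": 0,"ty": 0,"tz": 0,"ax": 0,"ay": 0,"az": 0,"hand": 0.045},{"tx": 0,"ty": 0,"tz": 0,"ax": 0,"ay": 0,"az": 0,"hand": 0.045}]'

```text
time: 1.45
tool_pos: [555.5, 264.5, 212.6]
tool_rot: [-0.154, -3.138, 0.0]
wrist_force: [-0.1, 0.2, 0.2]
opening: 45.2
grip_force: 0.0
```

Run:
```python
from h import *
togo([561,257.5,107])
```

```text
t 1.45 pos [555.5 264.5 212.6] tooly [0.098 0.995] zaxis [-0. -0. -1.] F [-0.1  0.2  0.2] open 45.2
tool shift mm [ -6.2  -6.4 105.6]
```

Call:
drive_tool --increments '[{"tx": -0.006,"ty": -0.0065,"tz": 0.02,"ax": 0,"ay": 0,"az": 0,"hand": 0.045},{"tx": 0,"ty": 0,"tz": 0.03,"ax": 0,"ay": 0,"az": 0,"hand": 0.045},{"tx": 0,"ty": 0,"tz": 0.03,"ax": 0,"ay": 0,"az": 0,"hand": 0.045},{"tx": 0,"ty": 0,"tz": 0.025,"ax": 0,"ay": 0,"az": 0,"hand": 0.045},{"tx": 0,"ty": 0,"tz": 0,"ax": 0,"ay": 0,"az": 0,"hand": 0.045},{"tx": 0,"ty": 0,"tz": 0,"ax": 0,"ay": 0,"az": 0,"hand": 0.008},{"tx": 0,"ty": 0,"tz": 0,"ax": 0,"ay": 0,"az": 0,"hand": 0.008},{"tx": 0,"ty": 0,"tz": 0,"ax": 0,"ay": 0,"az": 0,"hand": 0.008},{"tx": 0,"ty": 0,"tz": 0,"ax": 0,"ay": 0,"az": 0,"hand": 0.008},{"tx": 0,"ty": 0,"tz": 0,"ax": 0,"ay": 0,"az": 0,"hand": 0.008}]' --squeeze 80

```text
time: 2.28
tool_pos: [561.8, 257.8, 109.6]
tool_rot: [0.148, 3.135, 0.002]
wrist_force: [-0.1, -0.2, 7.4]
opening: 9.2
grip_force: 58.8
```

Call:
drive_tool --increments '[{"tx": 0,"ty": 0,"tz": -0.005,"ax": 0,"ay": 0,"az": 0,"hand": 0.002},{"tx": 0,"ty": 0,"tz": -0.015,"ax": 0,"ay": 0,"az": 0,"hand": 0.002},{"tx": 0,"ty": 0,"tz": -0.025,"ax": 0,"ay": 0,"az": 0,"hand": 0.002},{"tx": 0,"ty": 0,"tz": -0.025,"ax": 0,"ay": 0,"az": 0,"hand": 0.002},{"tx": 0,"ty": 0,"tz": -0.03,"ax": 0,"ay": 0,"az": 0,"hand": 0.002},{"tx": 0,"ty": 0,"tz": -0.03,"ax": 0,"ay": 0,"az": 0,"hand": 0.002},{"tx": 0,"ty": 0,"tz": -0.015,"ax": 0,"ay": 0,"az": 0,"hand": 0.002},{"tx": 0,"ty": 0,"tz": 0,"ax": 0,"ay": 0,"az": 0,"hand": 0.002},{"tx": 0,"ty": 0,"tz": 0,"ax": 0,"ay": 0,"az": 0,"hand": 0.002}]' --squeeze 80

```text
time: 3.03
tool_pos: [560.8, 257.5, 253.3]
tool_rot: [0.148, 3.137, 0.001]
wrist_force: [-0.2, 0.3, -2.1]
opening: 8.6
grip_force: 78.3
```

Run:
```python
from h import *
a=np.radians(188.55+15); c=np.array([595.2,-88.])
print('hole',c+50*np.array([np.cos(a),np.sin(a)]))
togo([545,-100,252])
s=snap('side','s2.png');t=snap('top','t2.png')
A=cv2.resize(s['color'][40:240,250:420,::-1],None,fx=2.8,fy=2.8)
cv2.imwrite('pics/c3.png',A)
```

```text
hole [ 549.36441245 -107.97746014]
t 3.0333 pos [560.8 257.5 253.3] tooly [0.094 0.996] zaxis [ 0.001  0.001 -1.   ] F [-0.2  0.3 -2.1] open 8.6
tool shift mm [ -18.  -357.4    1.1]
```

View pics/c3.png

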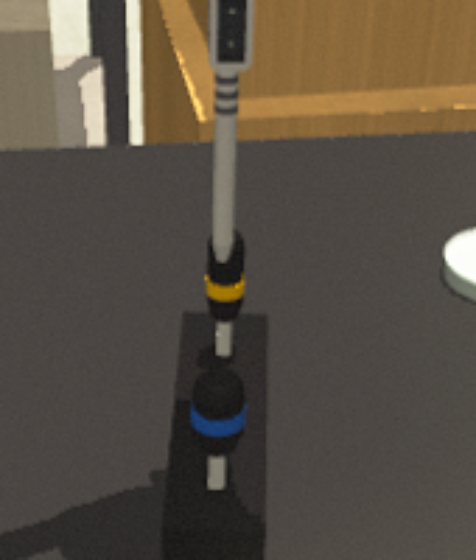

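The bar is held vertically, with its foot at crop (224,260). Next I move it above the hole at -15 deg.

Call:
drive_tool --increments '[{"tx": -0.001,"ty": -0.02,"tz": 0,"ax": 0,"ay": 0,"az": 0,"hand": 0.002},{"tx": -0.003,"ty": -0.039,"tz": 0,"ax": 0,"ay": 0,"az": 0,"hand": 0.002},{"tx": -0.003,"ty": -0.04,"tz": 0,"ax": 0,"ay": 0,"az": 0,"hand": 0.002},{"tx": -0.003,"ty": -0.04,"tz": 0,"ax": 0,"ay": 0,"az": 0,"hand": 0.002},{"tx": -0.003,"ty": -0.04,"tz": 0,"ax": 0,"ay": 0,"az": 0,"hand": 0.002},{"tx": -0.003,"ty": -0.04,"tz": 0,"ax": 0,"ay": 0,"az": 0,"hand": 0.002},{"tx": -0.003,"ty": -0.04,"tz": 0,"ax": 0,"ay": 0,"az": 0,"hand": 0.002},{"tx": -0.003,"ty": -0.04,"tz": 0,"ax": 0,"ay": 0,"az": 0,"hand": 0.002},{"tx": -0.001,"ty": -0.04,"tz": 0,"ax": 0,"ay": 0,"az": 0,"hand": 0.002},{"tx": 0,"ty": -0.026,"tz": 0,"ax": 0,"ay": 0,"az": 0,"hand": 0.002}]'

```text
time: 3.97
tool_pos: [548.6, -111.1, 251.1]
tool_rot: [-0.15, -3.136, -0.0]
wrist_force: [0.2, -0.7, -1.8]
opening: 8.5
grip_force: 78.3
```

Call:
drive_tool --increments '[{"tx": 0,"ty": 0,"tz": 0.02,"ax": 0,"ay": 0,"az": 0,"hand": 0.002},{"tx": 0,"ty": 0,"tz": 0.02,"ax": 0,"ay": 0,"az": 0,"hand": 0.002},{"tx": 0,"ty": 0,"tz": 0,"ax": 0,"ay": 0,"az": 0,"hand": 0.002},{"tx": 0,"ty": 0,"tz": 0,"ax": 0,"ay": 0,"az": 0,"hand": 0.002},{"tx": 0,"ty": 0,"tz": 0,"ax": 0,"ay": 0,"az": 0,"hand": 0.002}]'

```text
time: 4.38
tool_pos: [549.7, -107.8, 212.9]
tool_rot: [-0.147, -3.138, -0.0]
wrist_force: [0.1, -0.3, -1.0]
opening: 8.4
grip_force: 78.4
```

Run:
```python
from h import *
M=togo([549.4,-108,170])
s=snap('side','s3.png');t=snap('top','t3.png')
b=(280,180,450,390);f=3
A=cv2.resize(s['color'][220:400,300:470,::-1],None,fx=3.3,fy=3.3,interpolation=cv2.INTER_CUBIC)
cv2.imwrite('pics/c4.png',A)
p=get_obs()['tool_pos']
for z in(p[2]-11,118,85):print('tcp axis',z,((proj(s,[p[0],p[1],z])-[300,220])*3.3).round())
print('hole',((proj(s,[549.4,-108,85])-[300,220])*3.3).round())
```

```text
t 4.3833 pos [ 549.7 -107.8  212.9] tooly [0.094 0.996] zaxis [-0.  0. -1.] F [ 0.1 -0.3 -1. ] open 8.4
tool shift mm [ 0.3 -0.2 42.9]
tcp axis 202.52352912371725 [225. 207.]
tcp axis 118 [204. 373.]
tcp axis 85 [197. 428.]
hole [196. 429.]
```

View pics/c4.png

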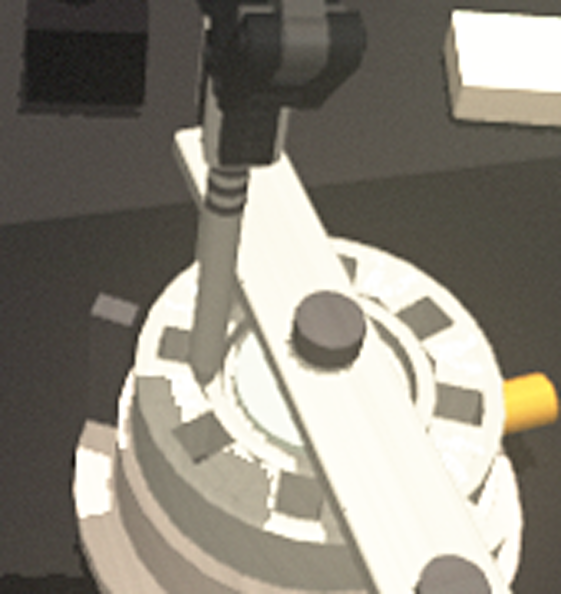

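The bar's foot is at crop (202,382), and the target hole is at (203,438), with other holes at (178,346), (300,496), (461,404), (425,317). I'll fit the ring from this view and compare.

Run:
```python
from h import *
from scipy.optimize import least_squares
np.set_printoptions(precision=2,suppress=True)
s=ld('s3.png');P=lambda u,v,z:onz(s,u/3.3+300-.35,v/3.3+220-.35,z)
H=np.array([P(*c,85) for c in((203,438),(300,496),(461,404),(425,317))])[:,:2];print(H)
yaw=np.radians(8.55);al=np.pi/4
def f(p):
    q=[]
    for h in H:
        w=np.arctan2(h[1]-p[1],h[0]-p[0]); a=np.pi-w+yaw; k=np.round((a-p[2])/al); t=np.pi+yaw-(p[2]+k*al)
        q+=[p[0]+50*np.cos(t)-h[0],p[1]+50*np.sin(t)-h[1]]
    return q
r=least_squares(f,[595,-88,.5]);print(r.x,r.fun)
a=np.pi+yaw-(r.x[2]-al);print('hole',r.x[:2]+50*np.array([np.cos(a),np.sin(a)]))
# bar axis in side: mid of edges at two heights vs tcp
for u,v in((217,290),(204,370)):
    # z so that ray hits y=-107.8
    c,d=ray(s,u/3.3+300-.35,v/3.3+220-.35);k=(-107.8-c[1])/d[1];print('bar',c+k*d)
```

```text
[[ 550.83 -111.28]
 [ 579.34 -137.35]
 [ 645.02 -108.05]
 [ 643.38  -69.2 ]]
[597.34 -90.37   0.51] [ 0.97  0.25  0.4   0.17 -0.88  0.09 -0.5  -0.52]
hole [ 551.81 -111.02]
bar [ 550.19 -107.8   163.53]
bar [ 549.19 -107.8   120.83]
```

Call:
drive_tool --increments '[{"tx": -0.0015,"ty": -0.002,"tz": 0.01,"ax": 0,"ay": 0,"az": 0,"hand": 0.002},{"tx": 0,"ty": 0,"tz": 0.01,"ax": 0,"ay": 0,"az": 0,"hand": 0.002},{"tx": 0,"ty": 0,"tz": 0.005,"ax": 0,"ay": 0,"az": 0,"hand": 0.002},{"tx": 0,"ty": 0,"tz": 0.005,"ax": 0,"ay": 0,"az": 0,"hand": 0.002},{"tx": 0,"ty": 0,"tz": 0.005,"ax": 0,"ay": 0,"az": 0,"hand": 0.002},{"tx": 0,"ty": 0,"tz": 0.005,"ax": 0,"ay": 0,"az": 0,"hand": 0.002},{"tx": 0,"ty": 0,"tz": 0,"ax": 0,"ay": 0,"az": 0,"hand": 0.002}]'

```text
time: 5.07
tool_pos: [550.4, -110.0, 171.6]
tool_rot: [-0.148, -3.137, -0.001]
wrist_force: [0.8, -0.7, -1.7]
opening: 8.7
grip_force: 78.4
```

Call:
drive_tool --increments '[{"tx": 0,"ty": 0,"tz": 0.005,"ax": 0,"ay": 0,"az": 0,"hand": 0.002},{"tx": 0,"ty": 0,"tz": 0.005,"ax": 0,"ay": 0,"az": 0,"hand": 0.002},{"tx": 0,"ty": 0,"tz": 0.004,"ax": 0,"ay": 0,"az": 0,"hand": 0.002},{"tx": 0,"ty": 0,"tz": 0.003,"ax": 0,"ay": 0,"az": 0,"hand": 0.002},{"tx": 0,"ty": 0,"tz": 0,"ax": 0,"ay": 0,"az": 0,"hand": 0.002},{"tx": 0,"ty": 0,"tz": 0,"ax": 0,"ay": 0,"az": 0,"hand": 0.002}]'

```text
time: 5.57
tool_pos: [550.8, -110.1, 155.6]
tool_rot: [-0.148, -3.138, -0.0]
wrist_force: [0.5, -0.7, -1.5]
opening: 8.3
grip_force: 78.4
```

Run:
```python
from h import *
M=togo([550.7,-109.8,154])
c=np.array([596.5,-89.4]);p=get_obs()['tool_pos'][:2]
def pt(a):
    t=np.pi+np.radians(8.55-a);return c+50*np.array([np.cos(t),np.sin(t)])
a0=np.degrees(np.pi-np.arctan2(*(p-c)[::-1]))+8.55;a0=(a0+180)%360-180;print('a',a0,np.linalg.norm(p-c))
prev=p
for a in np.linspace(a0,54,8)[1:]:
    w=pt(a);dd=M.T[:2,:2]@(w-prev);print(round(a,1),w.round(1),'tool',dd.round(1));prev=w
```

```text
t 5.5667 pos [ 550.8 -110.1  155.6] tooly [0.094 0.996] zaxis [-0.  0. -1.] F [ 0.5 -0.7 -1.5] open 8.3
tool shift mm [0.1 0.3 1.6]
a -15.837372092717715 50.22110841805887
-5.9 [ 548.1 -101.8] tool [3.5 8. ]
4.1 [546.6 -93.3] tool [2.2 8.4]
14.1 [546.7 -84.6] tool [0.7 8.7]
24.1 [548.3 -76. ] tool [-0.8  8.7]
34.0 [551.4 -67.9] tool [-2.3  8.4]
44.0 [555.8 -60.4] tool [-3.7  7.9]
54.0 [561.4 -53.8] tool [-5.   7.1]
```

Call:
drive_tool --increments '[{"tx": 0.0017,"ty": 0.004,"tz": 0,"ax": 0,"ay": 0,"az": 0,"hand": 0.002},{"tx": 0.0017,"ty": 0.004,"tz": 0,"ax": 0,"ay": 0,"az": 0,"hand": 0.002},{"tx": 0.0012,"ty": 0.0042,"tz": 0,"ax": 0,"ay": 0,"az": 0,"hand": 0.002},{"tx": 0.001,"ty": 0.0042,"tz": 0,"ax": 0,"ay": 0,"az": 0,"hand": 0.002},{"tx": 0.0005,"ty": 0.0043,"tz": 0,"ax": 0,"ay": 0,"az": 0,"hand": 0.002},{"tx": 0.0002,"ty": 0.0043,"tz": 0,"ax": 0,"ay": 0,"az": 0,"hand": 0.002},{"tx": 0,"ty": 0,"tz": 0,"ax": 0,"ay": 0,"az": 0,"hand": 0.002}]'

```text
time: 6.15
tool_pos: [546.9, -83.7, 155.8]
tool_rot: [0.147, 3.138, 0.001]
wrist_force: [-0.2, -2.4, -2.6]
opening: 8.2
grip_force: 78.6
```

Call:
drive_tool --increments '[{"tx": -0.0003,"ty": 0.0043,"tz": 0,"ax": 0,"ay": 0,"az": 0,"hand": 0.002},{"tx": -0.0005,"ty": 0.0043,"tz": 0,"ax": 0,"ay": 0,"az": 0,"hand": 0.002},{"tx": -0.001,"ty": 0.0042,"tz": 0,"ax": 0,"ay": 0,"az": 0,"hand": 0.002},{"tx": -0.0013,"ty": 0.0042,"tz": 0,"ax": 0,"ay": 0,"az": 0,"hand": 0.002},{"tx": -0.0017,"ty": 0.004,"tz": 0,"ax": 0,"ay": 0,"az": 0,"hand": 0.002},{"tx": -0.002,"ty": 0.0039,"tz": 0,"ax": 0,"ay": 0,"az": 0,"hand": 0.002},{"tx": -0.0023,"ty": 0.0036,"tz": 0,"ax": 0,"ay": 0,"az": 0,"hand": 0.002},{"tx": -0.0024,"ty": 0.0034,"tz": 0,"ax": 0,"ay": 0,"az": 0,"hand": 0.002},{"tx": 0,"ty": 0,"tz": 0,"ax": 0,"ay": 0,"az": 0,"hand": 0.002},{"tx": 0,"ty": 0,"tz": 0,"ax": 0,"ay": 0,"az": 0,"hand": 0.002}]'

```text
time: 6.98
tool_pos: [561.3, -53.5, 155.5]
tool_rot: [-0.148, -3.138, -0.001]
wrist_force: [-0.5, -1.2, -1.1]
opening: 8.7
grip_force: 78.5
```

Run:
```python
from h import *
togo([561,-54,155])
s=snap('side','s4.png')
A=cv2.resize(s['color'][220:400,300:470,::-1],None,fx=3.3,fy=3.3,interpolation=cv2.INTER_CUBIC)
cv2.imwrite('pics/c5.png',A)
```

```text
t 6.9833 pos [561.3 -53.5 155.5] tooly [0.094 0.996] zaxis [-0.     0.001 -1.   ] F [-0.5 -1.2 -1.1] open 8.7
tool shift mm [ 0.2 -0.5  0.5]
```

View pics/c5.png

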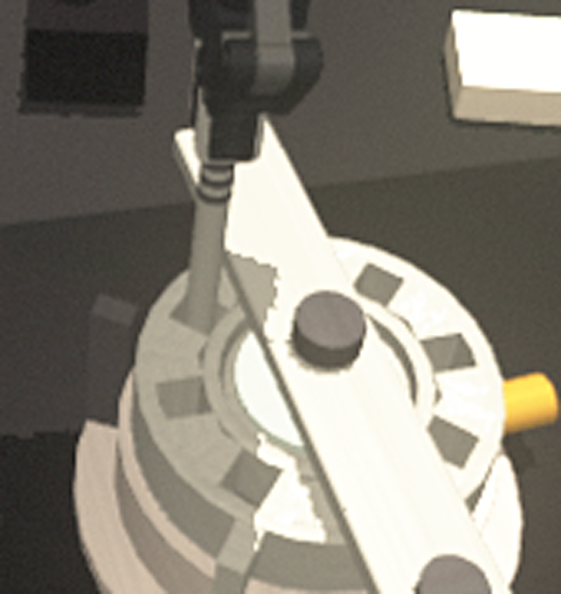

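The bar stands in its hole and the ring has turned. Holes are at crop (183,397), (250,477), (455,440), (450,352), (378,284), and the lug is at (235,560).

Call:
drive_tool --increments '[{"tx": 0,"ty": -0.001,"tz": -0.005,"ax": 0,"ay": 0,"az": 0,"hand": 0.002},{"tx": 0,"ty": 0,"tz": -0.015,"ax": 0,"ay": 0,"az": 0,"hand": 0.002},{"tx": 0,"ty": 0,"tz": -0.015,"ax": 0,"ay": 0,"az": 0,"hand": 0.002},{"tx": 0,"ty": 0,"tz": -0.012,"ax": 0,"ay": 0,"az": 0,"hand": 0.002},{"tx": 0,"ty": 0,"tz": 0,"ax": 0,"ay": 0,"az": 0,"hand": 0.002},{"tx": 0,"ty": 0,"tz": 0,"ax": 0,"ay": 0,"az": 0,"hand": 0.002}]'

```text
time: 7.53
tool_pos: [561.2, -55.0, 203.1]
tool_rot: [0.148, 3.137, 0.0]
wrist_force: [-0.6, 1.0, -2.0]
opening: 8.5
grip_force: 78.4
```

Run:
```python
from h import *
from scipy.optimize import least_squares
np.set_printoptions(precision=2,suppress=True)
s=ld('s4.png');P=lambda u,v,z:onz(s,u/3.3+300-.35,v/3.3+220-.35,z)
H=np.array([P(*c,85) for c in((183,397),(250,477),(455,440),(450,352),(378,284))])[:,:2]
yaw=np.radians(8.55);al=np.pi/4
def f(p):
    q=[]
    for h in H:
        w=np.arctan2(h[1]-p[1],h[0]-p[0]); a=np.pi-w+yaw; k=np.round((a-p[2])/al); t=np.pi+yaw-(p[2]+k*al)
        q+=[p[0]+50*np.cos(t)-h[0],p[1]+50*np.sin(t)-h[1]]
    return q
r=least_squares(f,[597,-90,1.7]);print(r.x,np.degrees(r.x[2]),r.fun)
for k in (-3,-2,-1,0):
    a=r.x[2]+k*al;t=np.pi+yaw-a;w=np.array([596.5,-89.4])+50*np.array([np.cos(t),np.sin(t)]);print(np.degrees(a),w)
    if k==-3: togo([*w,180])
```

```text
[597.77 -89.94   1.64] 93.74217715724728 [ 1.13 -0.31  1.51  0.13 -2.39 -0.02 -0.33 -0.    0.08  0.2 ]
-41.25782284275271 [ 564.23 -127.59]
t 7.5333 pos [561.2 -55.  203.1] tooly [0.09 1.  ] zaxis [ 0.  0. -1.] F [-0.6  1.  -2. ] open 8.5
tool shift mm [ -9.8 -72.   23.1]
3.742177157247289 [546.68 -93.59]
48.74217715724729 [558.31 -57.13]
93.74217715724728 [592.31 -39.58]
```

Call:
drive_tool --increments '[{"tx": -0.001,"ty": -0.018,"tz": 0,"ax": 0,"ay": 0,"az": 0,"hand": 0.002},{"tx": -0.004,"ty": -0.026,"tz": 0,"ax": 0,"ay": 0,"az": 0,"hand": 0.002},{"tx": -0.0048,"ty": -0.028,"tz": 0,"ax": 0,"ay": 0,"az": 0,"hand": 0.002},{"tx": 0,"ty": 0,"tz": 0,"ax": 0,"ay": 0,"az": 0,"hand": 0.002},{"tx": 0,"ty": 0,"tz": 0,"ax": 0,"ay": 0,"az": 0,"hand": 0.002},{"tx": 0,"ty": 0,"tz": 0,"ax": 0,"ay": 0,"az": 0,"hand": 0.002}]'

```text
time: 8.03
tool_pos: [563.7, -127.3, 201.9]
tool_rot: [-0.149, -3.137, -0.001]
wrist_force: [-0.1, 0.2, -0.8]
opening: 8.7
grip_force: 78.5
```

Run:
```python
from h import *
togo([564,-127.5,155.5])
s=snap('side','s5.png')
A=cv2.resize(s['color'][220:400,300:470,::-1],None,fx=3.3,fy=3.3,interpolation=cv2.INTER_CUBIC)
cv2.imwrite('pics/c6.png',A)
p=get_obs()['tool_pos']
for z in(p[2]-94.6,85):print('tcp axis',z,((proj(s,[p[0],p[1],z])-[300,220])*3.3).round())
```

```text
t 8.0333 pos [ 563.7 -127.3  201.9] tooly [0.095 0.996] zaxis [-0.001  0.001 -1.   ] F [-0.1  0.2 -0.8] open 8.7
tool shift mm [-0.3 -0.2 46.4]
tcp axis 107.4927386115267 [254. 436.]
tcp axis 85 [248. 472.]
```

View pics/c6.png

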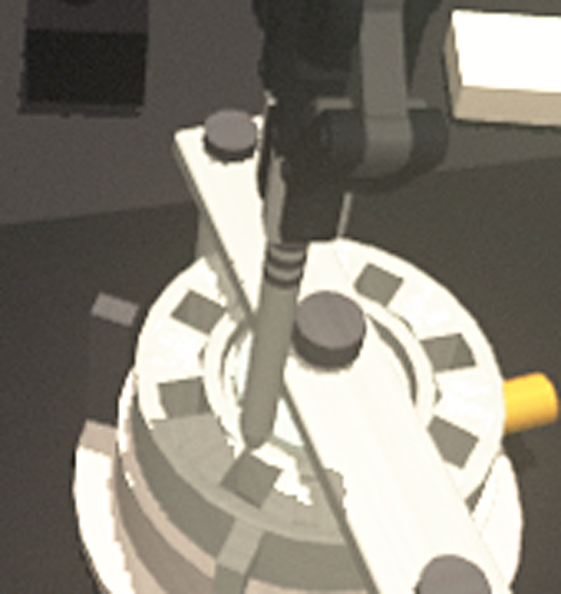

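The foot is at crop (257,444) and the hole at (251,478), so the bar lines up to within about 2 mm. I'll make a small correction and insert.

Call:
drive_tool --increments '[{"tx": -0.0008,"ty": -0.001,"tz": 0.01,"ax": 0,"ay": 0,"az": 0,"hand": 0.002},{"tx": 0,"ty": 0,"tz": 0.007,"ax": 0,"ay": 0,"az": 0,"hand": 0.002},{"tx": 0,"ty": 0,"tz": 0.005,"ax": 0,"ay": 0,"az": 0,"hand": 0.002},{"tx": 0,"ty": 0,"tz": 0.005,"ax": 0,"ay": 0,"az": 0,"hand": 0.002},{"tx": 0,"ty": 0,"tz": 0.005,"ax": 0,"ay": 0,"az": 0,"hand": 0.002},{"tx": 0,"ty": 0,"tz": 0,"ax": 0,"ay": 0,"az": 0,"hand": 0.002}]'

```text
time: 8.58
tool_pos: [564.5, -128.4, 169.5]
tool_rot: [-0.148, -3.137, -0.001]
wrist_force: [0.4, 0.2, -1.7]
opening: 8.0
grip_force: 78.5
```

Call:
drive_tool --increments '[{"tx": 0,"ty": 0,"tz": 0.005,"ax": 0,"ay": 0,"az": 0,"hand": 0.002},{"tx": 0,"ty": 0,"tz": 0.005,"ax": 0,"ay": 0,"az": 0,"hand": 0.002},{"tx": 0,"ty": 0,"tz": 0.004,"ax": 0,"ay": 0,"az": 0,"hand": 0.002},{"tx": 0,"ty": 0,"tz": 0,"ax": 0,"ay": 0,"az": 0,"hand": 0.002},{"tx": 0,"ty": 0,"tz": 0,"ax": 0,"ay": 0,"az": 0,"hand": 0.002}]'

```text
time: 9.0
tool_pos: [564.8, -128.6, 156.5]
tool_rot: [-0.148, -3.138, -0.0]
wrist_force: [0.0, 0.4, -1.8]
opening: 8.8
grip_force: 78.5
```

Run:
```python
from h import *
M=togo([564,-127.5,155.5])
c=np.array([596.5,-89.4]);p=get_obs()['tool_pos'][:2]
def pt(a):
    t=np.pi+np.radians(8.55-a);return c+50*np.array([np.cos(t),np.sin(t)])
a0=np.degrees(np.pi-np.arctan2(*(p-c)[::-1]))+8.55;a0=(a0+180)%360-180;print('a',a0,np.linalg.norm(p-c))
prev=p
for a in np.arange(a0,42,5)[1:]:
    w=pt(a);dd=M.T[:2,:2]@(w-prev);print(round(a,1),'tool',dd.round(1));prev=w
```

```text
t 9.0 pos [ 564.8 -128.6  156.5] tooly [0.094 0.996] zaxis [-0.  0. -1.] F [ 0.   0.4 -1.8] open 8.8
tool shift mm [0.9 1.1 1. ]
a -42.533145770081546 50.43742461526708
-37.5 tool [3.3 2.9]
-32.5 tool [3.3 2.9]
-27.5 tool [3.  3.1]
-22.5 tool [2.7 3.4]
-17.5 tool [2.4 3.6]
-12.5 tool [2.1 3.8]
-7.5 tool [1.8 4. ]
-2.5 tool [1.4 4.1]
2.5 tool [1.1 4.2]
7.5 tool [0.7 4.3]
12.5 tool [0.3 4.4]
17.5 tool [-0.1  4.4]
22.5 tool [-0.5  4.3]
27.5 tool [-0.8  4.3]
32.5 tool [-1.2  4.2]
37.5 tool [-1.6  4.1]
```

Call:
drive_tool --increments '[{"tx": 0.0033,"ty": 0.0029,"tz": 0,"ax": 0,"ay": 0,"az": 0,"hand": 0.002},{"tx": 0.0033,"ty": 0.0029,"tz": 0,"ax": 0,"ay": 0,"az": 0,"hand": 0.002},{"tx": 0.003,"ty": 0.0031,"tz": 0,"ax": 0,"ay": 0,"az": 0,"hand": 0.002},{"tx": 0.0027,"ty": 0.0034,"tz": 0,"ax": 0,"ay": 0,"az": 0,"hand": 0.002},{"tx": 0.0024,"ty": 0.0036,"tz": 0,"ax": 0,"ay": 0,"az": 0,"hand": 0.002},{"tx": 0.0021,"ty": 0.0038,"tz": 0,"ax": 0,"ay": 0,"az": 0,"hand": 0.002},{"tx": 0.0018,"ty": 0.004,"tz": 0,"ax": 0,"ay": 0,"az": 0,"hand": 0.002},{"tx": 0.0014,"ty": 0.0041,"tz": 0,"ax": 0,"ay": 0,"az": 0,"hand": 0.002},{"tx": 0.0011,"ty": 0.0042,"tz": 0,"ax": 0,"ay": 0,"az": 0,"hand": 0.002},{"tx": 0.0007,"ty": 0.0043,"tz": 0,"ax": 0,"ay": 0,"az": 0,"hand": 0.002}]'

```text
time: 9.83
tool_pos: [546.5, -90.0, 156.7]
tool_rot: [-0.148, -3.138, -0.0]
wrist_force: [0.6, -3.3, -0.6]
opening: 8.2
grip_force: 78.8
```

Call:
drive_tool --increments '[{"tx": 0.0003,"ty": 0.0044,"tz": 0,"ax": 0,"ay": 0,"az": 0,"hand": 0.002},{"tx": -0.0001,"ty": 0.0044,"tz": 0,"ax": 0,"ay": 0,"az": 0,"hand": 0.002},{"tx": -0.0005,"ty": 0.0043,"tz": 0,"ax": 0,"ay": 0,"az": 0,"hand": 0.002},{"tx": -0.0008,"ty": 0.0043,"tz": 0,"ax": 0,"ay": 0,"az": 0,"hand": 0.002},{"tx": -0.0012,"ty": 0.0042,"tz": 0,"ax": 0,"ay": 0,"az": 0,"hand": 0.002},{"tx": 0,"ty": 0,"tz": 0,"ax": 0,"ay": 0,"az": 0,"hand": 0.002}]'

```text
time: 10.33
tool_pos: [551.0, -68.2, 156.6]
tool_rot: [-0.147, -3.138, -0.001]
wrist_force: [0.9, -1.5, -1.8]
opening: 8.4
grip_force: 78.6
```

Call:
drive_tool --increments '[{"tx": -0.0007,"ty": 0.002,"tz": 0,"ax": 0,"ay": 0,"az": 0,"hand": 0.002},{"tx": -0.0008,"ty": 0.002,"tz": 0,"ax": 0,"ay": 0,"az": 0,"hand": 0.002},{"tx": -0.0008,"ty": 0.002,"tz": 0,"ax": 0,"ay": 0,"az": 0,"hand": 0.002},{"tx": 0,"ty": 0,"tz": 0,"ax": 0,"ay": 0,"az": 0,"hand": 0.002},{"tx": 0,"ty": 0,"tz": 0,"ax": 0,"ay": 0,"az": 0,"hand": 0.002}]'

```text
time: 10.75
tool_pos: [553.7, -63.2, 156.6]
tool_rot: [-0.148, -3.138, -0.001]
wrist_force: [0.2, -1.2, -0.7]
opening: 8.2
grip_force: 78.7
```

Run:
```python
from h import *
togo([552,-68,155])
s=snap('side','s6.png')
A=cv2.resize(s['color'][220:400,300:470,::-1],None,fx=3.3,fy=3.3,interpolation=cv2.INTER_CUBIC)
cv2.imwrite('pics/c7.png',A)
```

```text
t 10.75 pos [553.7 -63.2 156.6] tooly [0.094 0.996] zaxis [-0.  0. -1.] F [ 0.2 -1.2 -0.7] open 8.2
tool shift mm [ 1.3 -5.   1.6]
```

View pics/c7.png

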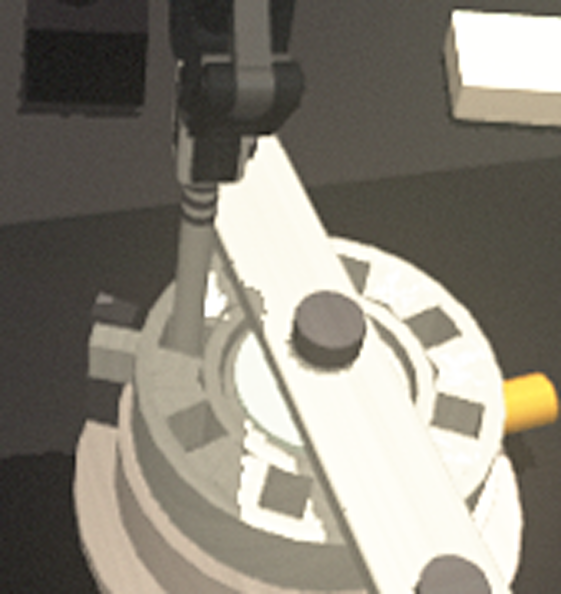

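The lug at crop (112,350) is almost at the stop block at (115,305). I'll nudge further until the force rises.

Call:
drive_tool --increments '[{"tx": -0.0009,"ty": 0.002,"tz": 0,"ax": 0,"ay": 0,"az": 0,"hand": 0.002},{"tx": -0.0009,"ty": 0.0019,"tz": 0,"ax": 0,"ay": 0,"az": 0,"hand": 0.002},{"tx": 0,"ty": 0,"tz": 0,"ax": 0,"ay": 0,"az": 0,"hand": 0.002},{"tx": 0,"ty": 0,"tz": 0,"ax": 0,"ay": 0,"az": 0,"hand": 0.002}]'

```text
time: 11.13
tool_pos: [555.9, -59.8, 156.7]
tool_rot: [-0.148, -3.138, 0.0]
wrist_force: [-0.1, -4.1, -1.4]
opening: 8.7
grip_force: 79.0
```

Call:
drive_tool --increments '[{"tx": -0.0007,"ty": 0.0015,"tz": 0,"ax": 0,"ay": 0,"az": 0,"hand": 0.002},{"tx": -0.0007,"ty": 0.0014,"tz": 0,"ax": 0,"ay": 0,"az": 0,"hand": 0.002},{"tx": 0,"ty": 0,"tz": 0,"ax": 0,"ay": 0,"az": 0,"hand": 0.002},{"tx": 0,"ty": 0,"tz": 0,"ax": 0,"ay": 0,"az": 0,"hand": 0.002}]'

```text
time: 11.47
tool_pos: [557.5, -57.4, 156.7]
tool_rot: [-0.148, -3.138, 0.001]
wrist_force: [-1.5, -6.6, -0.4]
opening: 8.7
grip_force: 80.0
```

The force has risen to 6.6 N, so the lug is against the stop. Now I back off slightly, release and rise.

Call:
drive_tool --increments '[{"tx": 0.0009,"ty": -0.002,"tz": 0.002,"ax": 0,"ay": 0,"az": 0,"hand": 0.002},{"tx": 0.0009,"ty": -0.002,"tz": 0.002,"ax": 0,"ay": 0,"az": 0,"hand": 0.002},{"tx": 0,"ty": 0,"tz": 0,"ax": 0,"ay": 0,"az": 0,"hand": 0.002},{"tx": 0,"ty": 0,"tz": 0,"ax": 0,"ay": 0,"az": 0,"hand": 0.045},{"tx": 0,"ty": 0,"tz": 0,"ax": 0,"ay": 0,"az": 0,"hand": 0.045},{"tx": 0,"ty": 0,"tz": 0,"ax": 0,"ay": 0,"az": 0,"hand": 0.045},{"tx": 0,"ty": 0,"tz": 0,"ax": 0,"ay": 0,"az": 0,"hand": 0.045},{"tx": 0,"ty": 0,"tz": 0,"ax": 0,"ay": 0,"az": 0,"hand": 0.045},{"tx": 0,"ty": 0,"tz": 0,"ax": 0,"ay": 0,"az": 0,"hand": 0.045}]'

```text
time: 12.22
tool_pos: [555.5, -60.6, 152.8]
tool_rot: [0.148, 3.138, 0.0]
wrist_force: [-0.3, 1.0, 0.6]
opening: 45.1
grip_force: 0.0
```

Call:
drive_tool --increments '[{"tx": 0,"ty": 0,"tz": -0.01,"ax": 0,"ay": 0,"az": 0,"hand": 0.045},{"tx": 0,"ty": 0,"tz": -0.02,"ax": 0,"ay": 0,"az": 0,"hand": 0.045},{"tx": 0,"ty": 0,"tz": -0.03,"ax": 0,"ay": 0,"az": 0,"hand": 0.045},{"tx": 0,"ty": 0,"tz": -0.03,"ax": 0,"ay": 0,"az": 0,"hand": 0.045},{"tx": 0,"ty": 0,"tz": -0.02,"ax": 0,"ay": 0,"az": 0,"hand": 0.045},{"tx": 0,"ty": 0,"tz": 0,"ax": 0,"ay": 0,"az": 0,"hand": 0.045},{"tx": 0,"ty": 0,"tz": 0,"ax": 0,"ay": 0,"az": 0,"hand": 0.045},{"tx": 0,"ty": 0,"tz": 0,"ax": 0,"ay": 0,"az": 0,"hand": 0.045}]'

```text
time: 12.88
tool_pos: [555.1, -60.7, 262.4]
tool_rot: [-0.148, -3.138, -0.0]
wrist_force: [-0.1, -0.3, -0.9]
opening: 44.9
grip_force: 0.0
```

Run:
```python
from h import *
togo([552,-68,155])
s=snap('side','s7.png')
A=cv2.resize(s['color'][220:400,300:470,::-1],None,fx=3.3,fy=3.3,interpolation=cv2.INTER_CUBIC)
cv2.imwrite('pics/c8.png',A)
```

```text
t 12.8833 pos [555.1 -60.7 262.4] tooly [0.094 0.996] zaxis [-0.001  0.    -1.   ] F [-0.1 -0.3 -0.9] open 44.9
tool shift mm [  2.3  -7.6 107.4]
```

View pics/c8.png

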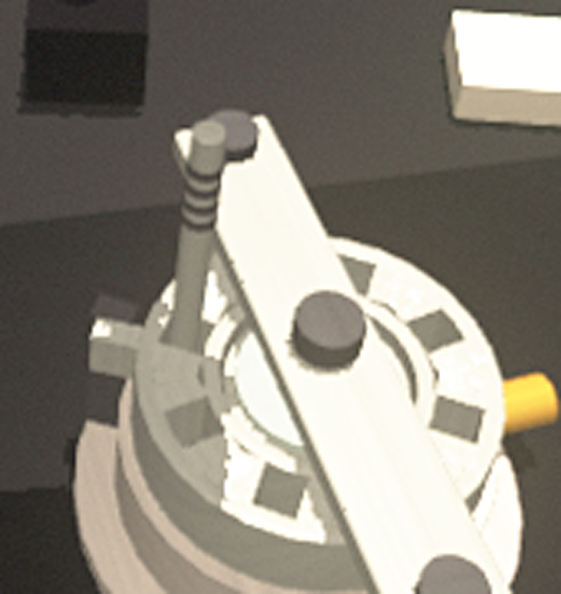

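The bar stands free and upright in its hole, its top at crop (208,140), with the lug at the stop around (112,340). A quick check of q before handing in.

Run:
```python
from h import *
s=ld('s7.png');c=np.array([597.5,-90.2])
for u,v in((190,420),(282,488),(459,418),(437,329)):
    h=onz(s,u/3.3+299.65,v/3.3+219.65,85)[:2]-c
    a=(188.55-np.degrees(np.arctan2(h[1],h[0])))%45;print(np.radians(a+135),np.linalg.norm(h))
```

```text
3.0295094449455218 51.641035789579355
3.0019606702263384 49.43304703451102
2.9853215325615516 50.746003660374136
2.9901951118713836 51.02012468314132
```

```bash
python3 -c "
from plant import *
print(sign_off())"
```

```text
the job is handed in; nothing more can be done
None
```

The job is handed in, though no verdict came back: two swings brought the ring up against its stop (q measured at about 3.0 rad), and the bar stands loose and upright in a ring hole with the gripper clear, at about 13 s of the 48 s allowed.

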